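# Slide the heavy instrument case back into its bay

### The job

The tall instrument case has been pulled forward out of its parking bay on the bench. Push it low, only on the black base, so that it slides without tipping, in between the two rails until it stands squarely back against the blue stop, then draw the hand clear. Do not touch the wooden case or its handle, never lift it, and leave the bottle, the ring and the dial where they are.

Things in the scene. Friction and masses are not known exactly. Their poses are not given: they have to be found in the camera images.
- case: Tall loose case, 1.3 to 2.0 kg. Black base 120 deep (x) x 150 wide (y) x 40 high; on it, flush with the base's back, a wooden case 80 deep x 140 wide, from 40 to 190 above the bench, leaving a 40 deep step of base in front. Origin: centre of the base's underside; x points from front (step, -60) to back (+60), z up. The wooden front is at x = -20, its hardware sticks out to -27
- push_face (a point): Centre of the step's upright front face (150 wide, 40 high), 20 above the bench: the place to push, along the case's +x. Sliding takes 6 to 14 N (friction 0.5 to 0.7); pushed more than about 60 above the bench the case may tip over. Pushed with two spread fingers here, it follows them without turning
- case_bar (a point): Middle of the steel carrying bar, 10 thick, 70 long along y, on top of the wooden case, 212 above the bench; not to be touched
- bay: Parking bay fixed to the bench, 25 high: blue stop bar 260 long across the back, two aluminium rails running forward from it. Origin: on the bench, where the case's origin is when the case is home and centred; x points into the bay, y left, z up. When home the case's x, y, z axes match the bay's. At the start the case is 110 to 140 in front of home, up to 20 to one side, turned up to 0.2 rad
- stop (a point): Centre of the front face of the blue stop, which the back of the base must meet; 60 ahead (+x) of the bay's origin, 12 above the bench
- mouth (a point): Middle of the bay's mouth on the bench, at x = -50 of the bay, where the rails begin, 112 to either side. They close in to y = +90 and -90 (inner faces) at x = -15 and run straight from there to the stop
- oil_bottle: Bystander: upright amber bottle, red cap, 48 in diameter, 120 high; origin at the centre of its underside; stands at one side of the bay
- ring_gauge: Bystander: flat steel ring, 68 in diameter, 25 high; origin at the centre of its underside; lies at one side of the bay
- dial: Bystander: round dark dial with a white face, 60 in diameter, 26 high; origin at the centre of its underside; lies at one side of the bay
Not all that is in view belongs to the job. Several things look just like the case: the one meant starts nearest to the robot's base.

How it is judged:
At the end, for the whole second after the job is handed in: The case stands upright and at rest between the rails, its back within 6 mm of touching the stop, square to the bay within 0.06 rad and within 20 mm of its centre line; the bottle, ring and dial are within 20 mm of where they were (x of case in the frame of bay between -0.006 and 0.005 m and y of case in the frame of bay between -0.02 and 0.02 m and angle between the x axis of case and the x axis of bay, either way round below 0.06 rad and angle between case's own z axis and vertical below 0.03 rad and height (world z) of case below 0.005 m and linear speed of case below 0.01 m/s and distance of each of oil_bottle, ring_gauge, dial from where it was at the start of the episode below 0.02 m).
It fails at once if the case tips by more than 0.12 rad (angle between case's own z axis and vertical above 0.12 rad).
It fails at once if the case is lifted off the bench (by more than 12 mm) (height (world z) of case above 0.012 m).
It fails at once if the robot presses on the wooden case or its handle with more than 2 N (contact force between any of the fingers, the arm and case_c1 above 2 N or contact force between any of the fingers, the arm and case_c2 above 2 N or contact force between any of the fingers, the arm and case_c3 above 2 N or contact force between any of the fingers, the arm and case_c4 above 2 N).
It fails at once if a bystander is moved by more than 20 mm or tipped (distance of any of oil_bottle, ring_gauge, dial from where it was at the start of the episode above 0.02 m or angle between any of oil_bottle, ring_gauge, dial's own z axis and vertical above 0.3 rad).
It also fails if it takes over 38 s, if anything falls off the work surface, if the arm or the gripper's body presses on something with over 40 N, if the wrist force passes 120 N, or if a joint passes its speed limit or range.

### The arm

A 7-joint arm with a two-finger parallel gripper is mounted at the origin on the work surface. World frame = base frame: x ahead of the robot, y to its left, z up, the work surface at z = 0. Lengths are in m, angles in rad, forces in N, time in s.
With the tool pointing down it reaches from about 0.4 to 0.875 m from the base axis. Payload 19.3 kg.
Tool frame: the origin (TCP) lies midway between the tips of the shut fingers; the grasp point (between the pads) lies 19 mm behind it; z points along the fingers, y is the line along which they close (so a half turn about z gives the same grasp; the last joint's range is limited). The gripper opens to 85 mm and grips with 20 to 120 N. Pads are 22 mm wide; open, the fingers measure 114 mm over their backs; the gripper's body (76 mm by 85 mm) begins 54 mm behind the grasp point. The pads swing forward as they close: fully open they stand 13 mm farther back than shut.
Start: joints at [1.206, 0.521, -0.036, 1.599, 0.021, 1.021, -0.113], TCP at [0.182, -0.598, 0.231] pointing down, gripper open.
Joint ranges: [-2.91, 2.91], [-0.3, 2.13], [-1.5, 1.42], [0.17, 2.43], [-1.26, 4.41], [0.16, 1.93], [-2.52, 2.52]. Speed limits (rad/s): [1.89, 1.89, 2.39, 2.39, 3.01, 3.01, 3.01].

### API

Orientations are given as [roll, pitch, yaw] about the fixed x, y, z axes, in that order (R = Rz(yaw) Ry(pitch) Rx(roll)).
In Python, from workcell import * gives the robot as it stands.
- The arm moves only by the shell command python3 -m creep 'ROWS' [FORCE]. ROWS is JSON, a list that holds one entry, the list of rows, each a list of 7 numbers: the closure, from -1 (fully open) to 1 (shut), then the shift along the tool's x, y, z in m, then the turn, a rotation vector about the tool's x, y, z in degrees. A call has 1 to 10 rows; each row shifts and turns the commanded pose from where the row before left it, along the tool's axes as they then stand; what a row does not reach is not made up. A row lasts 1/10 s, in which the tool goes at most 50 mm and 8.59 degrees, less where a joint would pass 70% of its speed; a pose out of reach is approached as far as the arm can. A call is refused whole if a number of a shift passes 0.05 or a number of a turn 8.59, either way. A call with a gripper value outside its range is refused whole. The fingers move at their own pace and stop on an object; FORCE is the grip in N (left out, the last holds). Time passes only in rows, so rows that do not move let the fingers close. It gives the time, the measured TCP pose, the force, the opening and the grip force at its end, in the units of the state.
- observe(): the state, without advancing time (a new reading comes with each control period).
- grab_frame(name): name is "scene" or "side" or "wrist"; returns a dict with "image" (480x640x3 uint8, red, green, blue), "range_z" (480x640 float32, m along the optical axis (not along the pixel's ray), 0 where there is no reading), "fx", "fy", "cx", "cy" (pixels), "R" (3x3) and "t" (3): a world point X has camera coordinates R X + t; the wrist camera has in their place "T_tool_cam" (4x4, takes a point from camera to tool coordinates, whose origin is the TCP and whose axes are the flange's). Camera axes: x right, y down, z forward; pixel columns grow to the right and rows downward; lengths in m; the calibration is good to about 2 mm. A picture is of the moment at which its call begins: read the wrist's pose just before it.
- job_done(): hands the job in; it is judged then, once.
Trained networks look in a picture, given as the dict that the camera call returned (one of the last four; its "shot" number tells which), for a name from the list of things; names that differ only in an ending like _2 or _b are one class to them, and where a whole thing is asked for, a point or a joint stands for the part that bears it (a point fixed in the world has none). Each returns a list of dicts, best first, with "confidence" (0 to 1); they miss things now and then, are a little off and sometimes report something else, mostly with a low value. They report only what shows in the picture. A call takes as long as a camera call. They do not tell look-alikes from the thing itself.
- find_in(picture, thing): "extent" ([centre column, centre row, width, height] in pixels, round what is visible of it).
- outline_of(picture, thing): "region" (480x640 bool, what is visible of it) and "extent" ([centre column, centre row, width, height] in pixels, round what is visible of it).
- tip_of(picture, thing): "position" ([column, row] in pixels: a listed point, or the origin of a listed thing).
The state is a dict: "clock": time; "qpos": joint angles; "qd": joint speeds; "joint_efforts": joint torques, N m; "position": TCP position; "tool_rot": TCP orientation; "force": force on the tool from outside, world axes, zero at the start; "moment": the same for the moment, N m; "grip_width": finger opening in m; "finger_force": force on a finger pad.
Only numpy, scipy, OpenCV 4.12 (cv2) and the standard library are available. Lean on these libraries where they do the work, as an engineer would, in place of code of your own. Each camera call takes 0.05 s, during which the arm holds its last target. There are 200 camera calls.

## Working session

There is one attempt and no reset: what is moved stays moved. The work goes in short steps, Python scripts to look and compute and a shell command to move; the robot and the scene stay as the last step left them, time stands still between calls to the robot, and variables do not carry over. Pictures are saved under pics/ and viewed, at most 10 in all, crops included, and the job is handed in when it is done.

```bash
mkdir -p pics; cat > h.py <<'E'
from workcell import *
import numpy as np, cv2
def save(p,n): cv2.imwrite('pics/'+n,cv2.cvtColor(p['image'],cv2.COLOR_RGB2BGR))
def cloud(p):
    z=p['range_z']; v,u=np.mgrid[0:480,0:640]
    c=np.stack([(u-p['cx'])/p['fx']*z,(v-p['cy'])/p['fy']*z,z],-1)
    w=(c-np.array(p['t']))@np.array(p['R']); w[z==0]=np.nan
    return w
E
python3 - <<'E'
from h import *
o=observe(); print({k:np.round(o[k],3) for k in ('clock','position','tool_rot','grip_width','force')})
for n in ('scene','side'):
    p=grab_frame(n); save(p,n+'0.png'); w=cloud(p)
    for t in ('case','bay','push_face','stop','mouth','case_bar','oil_bottle','ring_gauge','dial'):
        try:
            for d in tip_of(p,t)[:4]:
                c,r=map(int,np.round(d['position'])); print(n,t,c,r,round(d['confidence'],2),np.round(w[min(r,479),min(c,639)],3))
        except Exception as e: print(t,e)
E
```

```text
{'clock': np.float64(0.0), 'position': array([ 0.181, -0.598,  0.231]), 'tool_rot': array([-3.14 ,  0.   ,  0.295]), 'grip_width': np.float64(0.085), 'force': array([0.737, 0.361, 0.004])}
scene case 349 107 0.92 [0.534 0.391 0.037]
scene case 401 177 0.85 [0.734 0.243 0.055]
scene case 203 419 0.82 [ 0.58  -0.467  0.187]
scene push_face 198 445 0.86 [ 0.567 -0.519  0.042]
scene push_face 260 263 0.77 [nan nan nan]
scene push_face 383 186 0.62 [0.7   0.219 0.02 ]
scene push_face 334 115 0.62 [0.505 0.359 0.027]
scene stop 354 277 0.83 [ 0.725 -0.036  0.023]
scene mouth 285 268 0.75 [ 0.596 -0.131  0.19 ]
scene case_bar 421 133 0.95 [0.743 0.292 0.19 ]
scene case_bar 357 50 0.93 [0.526 0.431 0.213]
scene case_bar 184 400 0.74 [ 0.538 -0.451  0.216]
scene case_bar 288 236 0.7 [ 0.576 -0.071  0.215]
scene oil_bottle 322 196 0.97 [0.576 0.113 0.058]
scene ring_gauge 312 357 0.96 [ 0.709 -0.246  0.001]
scene dial 270 346 0.66 [ 0.614 -0.266  0.026]
side case 311 186 0.94 [0.534 0.35  0.038]
side case 285 284 0.81 [ 0.575 -0.14   0.063]
side case 369 213 0.7 [0.735 0.223 0.042]
side case 228 419 0.61 [ 0.555 -0.487  0.043]
side push_face 358 220 0.92 [0.705 0.218 0.017]
side push_face 227 448 0.87 [ 0.563 -0.526  0.014]
side push_face 300 187 0.86 [0.494 0.364 0.022]
side push_face 264 282 0.68 [ 0.516 -0.121  0.042]
side stop 352 280 0.77 [ 0.721 -0.03   0.001]
side case_bar 289 216 0.89 [ 0.576 -0.076  0.215]
side case_bar 218 338 0.72 [ 0.548 -0.449  0.218]
side case_bar 380 148 0.71 [ 0.724  0.74  -0.003]
side case_bar 314 126 0.56 [0.522 0.473 0.191]
side oil_bottle 312 233 0.79 [0.585 0.121 0.023]
side ring_gauge 333 344 0.85 [ 0.712 -0.268  0.027]
side dial 288 340 0.92 [ 0.614 -0.275  0.027]
side dial 285 286 0.19 [ 0.575 -0.143  0.059]
```

View pics/scene0.png

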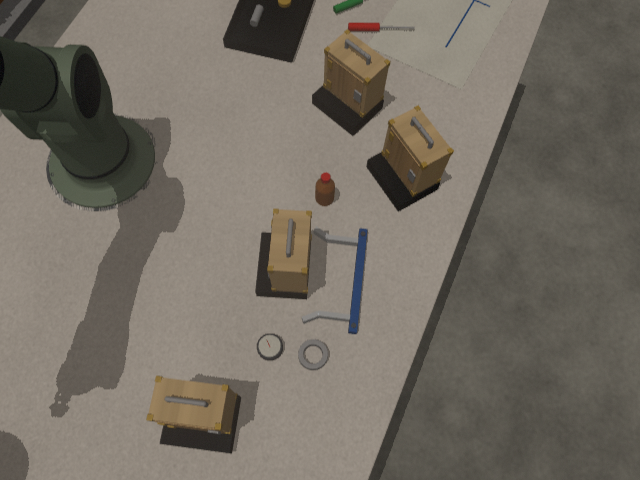

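View pics/side0.png

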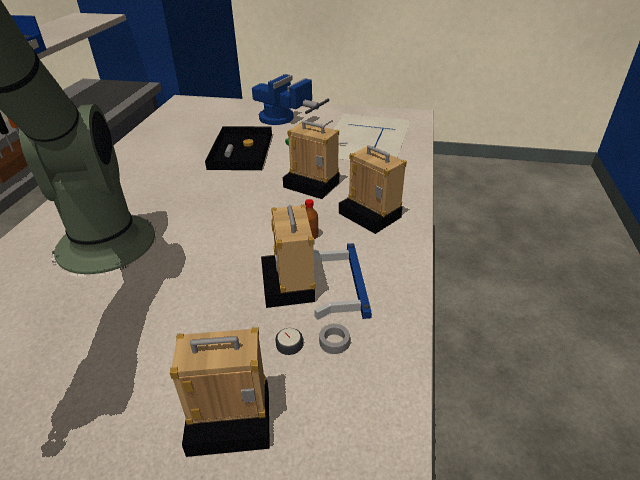

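The scene picture shows the target case at about (290,250), nearest the base. The blue stop is at (358,280), with the rails at y-rows 238 and 318. The bottle is at (325,190), the dial at (270,346) and the ring at (314,354). Next I'll fit the poses.

```bash
cat >> h.py <<'E'
def rect(q):
    c,s,a=cv2.minAreaRect((q*1000).astype(np.float32)); 
    return np.round(c,1),np.round(s,1),round(a,2)
def fit(n,prt=True):
    p=grab_frame(n); w=cloud(p); x,y,z=w[...,0],w[...,1],w[...,2]
    im=p['image'].astype(int); R,G,B=im[...,0],im[...,1],im[...,2]
    near=(x>.4)&(x<.8)&(y>-.25)&(y<.08)
    def big(m):
        m=cv2.morphologyEx(m.astype(np.uint8),cv2.MORPH_OPEN,np.ones((2,2)))
        k,l,s,_=cv2.connectedComponentsWithStats(m)
        return l==1+np.argmax(s[1:,4]) if k>1 else m>0
    S=near&(B>R+30)&(z>.012)&(z<.035); T=near&(abs(z-.19)<.008); P=near&(abs(z-.04)<.006)&(R<60)
    for nm,m in (('stop',S),('top',T),('step',P)):
        m=big(m); q=w[m][:,:2]; print(n,nm,m.sum(),'z',np.round(np.median(w[m][:,2]),4) if m.any() else 0,*(rect(q) if m.sum()>5 else ()))
        if m.sum()>5: print(np.round(cv2.boxPoints(cv2.minAreaRect((q*1000).astype(np.float32))),0).tolist())
    A=near&(z>.012)&(z<.034)&(abs(R-B)<40)&(x>.6)
    return p,w,A
E
python3 - <<'E'
from h import *
for n in ('scene','side'):
    p,w,A=fit(n)
    k,l,s,c=cv2.connectedComponentsWithStats(A.astype(np.uint8))
    for i in range(1,k):
        if s[i,4]>25:
            q=w[l==i]; print('alu',s[i,4],np.round(c[i]),np.round(q.min(0),3),np.round(q.max(0),3),rect(q[:,:2]))
E
```

```text
scene stop 753 z nan [738.8 -38.8] [ 19.3 249.8] 16.48
[[694.0, 78.0], [765.0, -161.0], [783.0, -156.0], [713.0, 84.0]]
scene top 2206 z nan [561.8 -29.3] [ 86.4 228.1] 20.16
[[482.0, 63.0], [561.0, -151.0], [642.0, -121.0], [563.0, 93.0]]
scene step 605 z nan [524.  -91.3] [ 38.4 146.7] 21.27
[[480.0, -30.0], [533.0, -167.0], [569.0, -153.0], [515.0, -16.0]]
alu 271 [338. 238.] [0.6   0.026 0.012] [0.7   0.067 0.033] (array([649.6,  44.1]), array([99.9, 23.1]), 13.68)
alu 46 [297. 295.] [ 0.6   -0.14   0.013] [ 0.64  -0.125  0.034] (array([ 619.9, -132.2]), array([42.7,  2.8]), 20.52)
alu 324 [326. 315.] [ 0.651 -0.182  0.012] [ 0.759 -0.114  0.032] (array([ 701.5, -148.6]), array([110.6,  36.1]), 18.12)
alu 28 [354. 325.] [ 0.762 -0.152  0.022] [ 0.778 -0.138  0.032] (array([ 769.5, -145.2]), array([12., 15.]), 66.37)
alu 76 [275. 338.] [ 0.601 -0.25   0.016] [ 0.636 -0.235  0.032] (array([ 618.3, -242.4]), array([35.6, 14.3]), 0.13)
alu 268 [315. 347.] [ 0.674 -0.25   0.012] [ 0.742 -0.208  0.033] (array([ 708.2, -228.8]), array([41.7, 67.8]), 89.82)
side stop 567 z 0.026 [737.9 -
[... 223 characters left out ...]
19 z nan [528.9 -91.8] [ 48.3 144.6] 22.06
[[479.0, -34.0], [534.0, -168.0], [578.0, -150.0], [524.0, -16.0]]
alu 252 [331. 254.] [0.604 0.023 0.012] [0.708 0.08  0.031] (array([659.2,  34.1]), array([95.3, 59. ]), 22.78)
alu 121 [306. 296.] [ 0.6   -0.142  0.012] [ 0.641 -0.121  0.034] (array([ 620.5, -132.1]), array([44.2,  7.5]), 20.98)
alu 378 [337. 306.] [ 0.651 -0.182  0.012] [ 0.757 -0.116  0.031] (array([ 701.5, -147.5]), array([113.8,  28. ]), 24.97)
alu 280 [335. 331.] [ 0.677 -0.25   0.012] [ 0.744 -0.207  0.03 ] (array([ 710.1, -228.6]), array([66.9, 42.7]), 0.01)
alu 52 [293. 330.] [ 0.601 -0.25   0.021] [ 0.637 -0.237  0.028] (array([ 618.5, -243.2]), array([35.9, 12.7]), 1.37)
```

```bash
cat > m.py <<'E'
from h import *
def pts(n):
    p=grab_frame(n); w=cloud(p); x,y,z=w[...,0],w[...,1],w[...,2]
    im=p['image'].astype(int); R,B=im[...,0],im[...,2]
    ok=(x>.4)&(x<.8)&(y>-.25)&(y<.12)
    out={}
    for nm,m in (('stop',ok&(B>R+30)&(z>.021)&(z<.031)),('top',ok&(abs(z-.19)<.004)&(R>B+25)&(y<.08)),('step',ok&(abs(z-.04)<.004)&(R<60))):
        m=m.astype(np.uint8); k,l,s,_=cv2.connectedComponentsWithStats(cv2.dilate(m,np.ones((3,3))))
        if k<2: continue
        m=(l==1+np.argmax(s[1:,4]))&(m>0); out[nm]=w[m][:,:2]*1000
    return p,out
def ext(q,a,lo=1.5,hi=98.5):
    f=np.array([np.cos(a),np.sin(a)]); g=np.array([-f[1],f[0]])
    return np.round(np.r_[np.percentile(q@f,[lo,hi]),np.percentile(q@g,[lo,hi])],1)
def yaw(q):
    v=cv2.fitLine(q.astype(np.float32),cv2.DIST_HUBER,0,.01,.01).ravel()[:2]; v=v if v[1]>0 else -v
    return np.arctan2(-v[0],v[1])
def meas():
    for n in ('scene','side'):
        p,o=pts(n); ab=yaw(o['stop']); print(n)
        for k,q in o.items(): print(k,len(q),'yaw %.3f'%yaw(q),'own',ext(q,yaw(q)),'in bay axes',ext(q,ab))
if __name__=='__main__': meas()
E
python3 m.py
```

```text
scene
stop 720 yaw 0.288 own [ 685.3  703.7 -368.3 -117.8] in bay axes [ 685.3  703.7 -368.3 -117.8]
top 2015 yaw 0.336 own [ 483.6  562.2 -324.4 -186.2] in bay axes [ 493.9  574.9 -299.  -160.6]
step 579 yaw 0.445 own [ 410.2  510.8 -386.5 -234.7] in bay axes [ 454.2  564.9 -307.  -163.8]
side
stop 515 yaw 0.290 own [ 685.3  704.  -370.6 -119.5] in bay axes [ 685.3  704.  -370.6 -119.5]
top 1163 yaw 0.434 own [ 453.9  537.  -375.9 -237.1] in bay axes [ 495.   575.8 -302.1 -163. ]
step 676 yaw 0.480 own [ 397.3  503.1 -405.3 -250.6] in bay axes [ 454.3  571.1 -309.4 -164.6]
```

```bash
cat >> m.py <<'E'
def best(q):
    A=np.arange(.0,.6,.005); e=[ext(q,a) for a in A]; i=np.argmin([(b[1]-b[0])*(b[3]-b[2]) for b in e]); return A[i],e[i]
def cmp():
  AB=.289;f=np.array([np.cos(AB),np.sin(AB)]);g=np.array([-f[1],f[0]]);O=625.3*f-244*g
  for n in ('scene','side'):
    p,o=pts(n)
    for k in ('top','step'):
        if k not in o: print(n,k,'none'); continue
        a,e=best(o[k]); F=np.array([np.cos(a),np.sin(a)]);G=np.array([-F[1],F[0]])
        if k=='top': C=((e[0]+e[1])/2-20)*F+(e[2]+e[3])/2*G
        else: C=(e[0]+60)*F+(e[2]+e[3])/2*G
        print(n,k,'yaw %.3f'%a,e,'origin',np.round(C,1),'in bay',np.round([(C-O)@f,(C-O)@g],1),'pushface',np.round(C-60*F,1))
E
python3 -c "from m import *;cmp()"
```

```text
scene top yaw 0.340 [ 482.6  561.1 -326.7 -188.8] origin [559.1 -75.6] in bay [-111.    12.2] pushface [502.5 -95.6]
scene step yaw 0.365 [ 436.4  536.9 -345.  -199.5] origin [560.9 -77.1] in bay [-109.7   10.2] pushface [504.8 -98.5]
side top yaw 0.385 [ 470.8  549.8 -351.1 -212.9] origin [560.3 -77.2] in bay [-110.2   10.3] pushface [504.7 -99.8]
side step yaw 0.385 [ 431.2  540.3 -356.4 -208.4] origin [561.3 -77.3] in bay [-109.3   10. ] pushface [505.7 -99.8]
```

```bash
python3 -m creep '[[[-1,0.03,-0.03,0,0,0,0],[-1,0.03,-0.03,0,0,0,0],[-1,0.03,-0.03,0,0,0,0],[-1,0.03,-0.03,0,0,0,0],[-1,0.03,-0.03,0,0,0,0],[-1,0.03,-0.03,0,0,0,0],[-1,0.03,-0.03,0,0,0,0],[-1,0.03,-0.03,0,0,0,0],[-1,0.03,-0.03,0,0,0,0],[-1,0.03,-0.03,0,0,0,0]]]'
```

```text
clock: 2.3
position: [0.3821, -0.2223, 0.2316]
tool_rot: [3.141, -0.0, 0.295]
force: [1.0, -1.0, -0.7]
grip_width: 0.0856
finger_force: 0.0
```

```bash
python3 -m creep '[[[-1,0.03,-0.03,0,0,0,0],[-1,0.03,-0.03,0,0,0,0],[-1,0,0,0.02,0,4,-1],[-1,0,0,0.02,0,4,-1],[-1,0,0,0.02,0,4,-1],[-1,0,0,0.02,0,4,-1],[-1,0,0,0,0,0,0]]]'; python3 -c "
from h import *
o=observe();print(np.round(o['qpos'],3),o['tool_rot'])"
```

```text
clock: 3.0
position: [0.4273, -0.1466, 0.1501]
tool_rot: [3.134, -0.277, 0.364]
force: [0.2, -0.1, 0.4]
grip_width: 0.0854
finger_force: 0.0
[ 0.646  0.327 -0.386  2.268 -0.12   0.345 -0.808] [ 3.13446691 -0.27742734  0.36390509]
```

```bash
python3 -m creep '[[[-1,0.002,-0.003,0.025,0,0,0],[-1,0.002,-0.003,0.025,0,0,0],[-1,0.002,-0.003,0.025,0,0,0],[-1,0.002,-0.003,0.025,0,0,0],[-1,0.002,-0.003,0.025,0,0,0],[-1,0.002,-0.003,0.02,0,0,0],[-1,0,0,0,0,0,0]]]'; python3 - <<'E'
from h import *
o=observe();print(np.round(o['qpos'],3),o['tool_rot'],o['position'])
p=grab_frame('side');save(p,'s1.png')
from m import *
cmp()
E
```

```text
clock: 3.7
position: [0.4535, -0.1261, 0.0553]
tool_rot: [3.133, -0.253, 0.368]
force: [0.3, -0.3, -0.3]
grip_width: 0.0852
finger_force: 0.0
[ 0.599  0.571 -0.454  2.272  0.683  0.165 -1.633] [ 3.13263332 -0.25287196  0.36824335] [ 0.4535322  -0.12611762  0.05530091]
scene top yaw 0.365 [ 475.6  554.4 -339.7 -201.5] origin [559.  -76.1] in bay [-111.2   11.8] pushface [502.9 -97.5]
scene step yaw 0.365 [ 436.4  539.1 -344.8 -200.2] origin [561.  -77.4] in bay [-109.6   10. ] pushface [504.9 -98.8]
side top yaw 0.350 [ 480.5  559.5 -333.6 -193.7] origin [560.1 -76.2] in bay [-110.2   11.3] pushface [503.7 -96.8]
side step yaw 0.375 [ 434.1  542.  -351.1 -204.6] origin [561.5 -77.6] in bay [-109.2    9.6] pushface [505.7 -99.5]
```

View pics/s1.png

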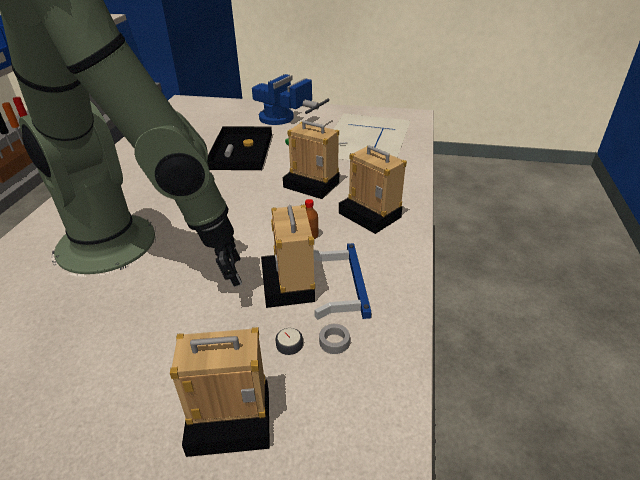

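The side picture shows the fingers at about (232,270), in front of the step (265,280). Joint 6 is at its limit, so I'll use less tilt.

```bash
python3 -m creep '[[[-1,0,-0.002,0,0,-3.5,0],[-1,0,-0.002,0,0,-3.5,0],[-1,-0.001,-0.002,0.012,0,0,0],[-1,-0.001,-0.002,0.012,0,0,0],[-1,-0.001,0,0.012,0,0,0],[-1,-0.001,0,0.012,0,0,0],[-1,0,0,0,0,0,0]]]'; python3 - <<'E'
from h import *
o=observe();print(np.round(o['qpos'],3),o['tool_rot'],o['position'])
E
```

```text
clock: 4.55
position: [0.4521, -0.1174, 0.0071]
tool_rot: [3.135, -0.131, 0.367]
force: [0.3, -0.1, 0.1]
grip_width: 0.0855
finger_force: 0.0
[ 0.432  0.669 -0.336  2.222  0.739  0.215 -1.746] [ 3.13459865 -0.13127679  0.36745676] [ 0.4520709  -0.11744217  0.00705108]
```

```bash
python3 -m creep '[[[-1,0.01,0,0.002,0,0,0],[-1,0.01,0,0.002,0,0.7,0],[-1,0.01,0,0.002,0,0.7,0],[-1,0.007,0,0.002,0,0.7,0],[-1,0,0,0,0,0,0]]]'; python3 - <<'E'
from h import *
o=observe();print(np.round(o['qpos'],3),o['tool_rot'],o['position'])
p=grab_frame('side');cv2.imwrite('pics/s2.png',cv2.cvtColor(cv2.resize(p['image'][180:330,190:390],None,fx=4,fy=4),cv2.COLOR_RGB2BGR))
E
```

```text
clock: 5.05
position: [0.4883, -0.1037, 0.0046]
tool_rot: [3.135, -0.171, 0.368]
force: [-0.2, -0.5, -0.5]
grip_width: 0.0855
finger_force: 0.0
[ 0.408  0.694 -0.347  2.171  0.75   0.207 -1.778] [ 3.13476209 -0.17069725  0.3675734 ] [ 0.48826829 -0.10365665  0.00464309]
```

View pics/s2.png

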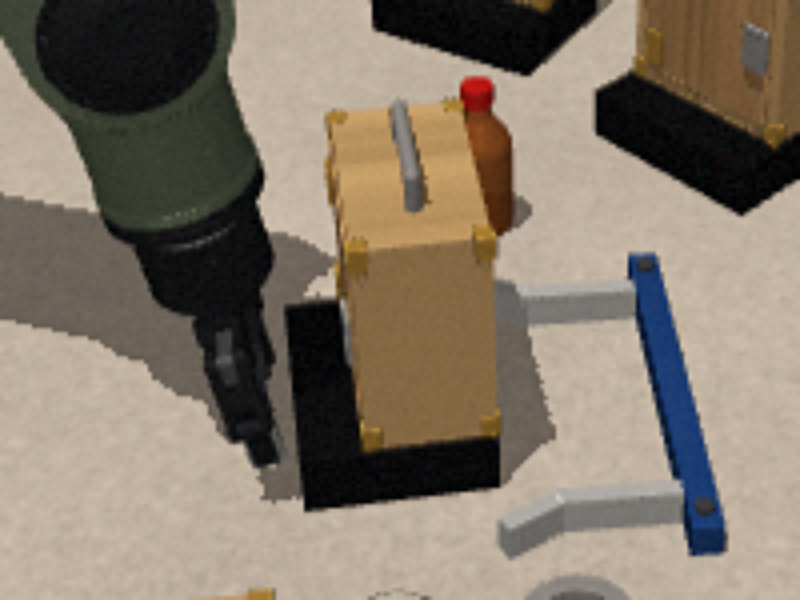

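The crop shows the fingertips at (262,462), low and a few mm in front of the base's face, with the gripper body clear of the wood. I'll start the push.

```bash
python3 -m creep '[[[-1,0.004,0,0.0007,0,0,0],[-1,0.004,0,0.0007,0,0,0],[-1,0.004,0,0.0007,0,0,0],[-1,0.004,0.0005,0.0007,0,0,0.3],[-1,0.006,0.0008,0.001,0,0,0.4],[-1,0.006,0.0008,0.001,0,0,0.4],[-1,0.006,0.0008,0.001,0,0,0.4],[-1,0.006,0.0008,0.001,0,0,0.4],[-1,0.006,0.0006,0.001,0,0,0.4],[-1,0.004,0.0004,0.0007,0,0,0.2]]]'; python3 - <<'E'
from m import *
o=observe();print(np.round(o['qpos'],3),o['tool_rot'],o['position'])
cmp()
E
```

```text
clock: 6.1
position: [0.5355, -0.0911, 0.004]
tool_rot: [-3.14, -0.166, 0.323]
force: [-8.5, -1.5, 1.0]
grip_width: 0.0853
finger_force: 4.3
[ 0.397  0.735 -0.395  2.059  0.692  0.3   -1.786] [-3.14048993 -0.16636421  0.32267719] [ 0.53549416 -0.09112769  0.00404097]
scene top yaw 0.310 [ 530.2  608.6 -315.8 -178.1] origin [598.5 -67.6] in bay [-70.8   8.6] pushface [541.4 -85.9]
scene step yaw 0.350 [ 478.7  579.8 -344.  -196.7] origin [598.7 -69.2] in bay [-71.1   7. ] pushface [542.4 -89.8]
side top yaw 0.315 [ 530.4  609.6 -321.1 -181.8] origin [600.8 -68.7] in bay [-68.9   6.9] pushface [543.8 -87.3]
side step yaw 0.335 [ 485.3  592.9 -336.7 -188.8] origin [601.4 -68.9] in bay [-68.5   6.6] pushface [544.7 -88.6]
```

```bash
python3 -m creep '[[[-1,0.006,0.0006,0.001,0,0,0.3],[-1,0.006,0.0006,0.001,0,0,0.3],[-1,0.006,0.0006,0.001,0,0,0.3],[-1,0.006,0.0006,0.001,0,0,0.3],[-1,0.006,0.0005,0.001,0,0,0.3],[-1,0.006,0.0005,0.001,0,0,0.3],[-1,0.006,0.0004,0.001,0,0,0.1],[-1,0.006,0.0003,0.001,0,0,0],[-1,0.006,0.0003,0.001,0,0,0],[-1,0.003,0,0.0005,0,0,0]]]'; python3 - <<'E'
from m import *
o=observe();print(np.round(o['qpos'],3),o['tool_rot'],o['position'])
cmp()
p=grab_frame('scene');cv2.imwrite('pics/s3.png',cv2.cvtColor(cv2.resize(p['image'][190:370,220:400],None,fx=3,fy=3),cv2.COLOR_RGB2BGR))
E
```

```text
clock: 7.2
position: [0.5921, -0.0782, 0.0042]
tool_rot: [-3.135, -0.166, 0.289]
force: [-8.2, -2.8, 0.1]
grip_width: 0.0853
finger_force: 4.2
[ 0.377  0.787 -0.433  1.92   0.643  0.398 -1.781] [-3.13503644 -0.1664487   0.28905814] [ 0.59214202 -0.07821894  0.00420886]
scene top yaw 0.275 [ 596.7  675.  -302.5 -164.4] origin [656.1 -57.4] in bay [-12.8   2. ] pushface [598.4 -73.7]
scene step yaw 0.325 [ 543.   637.7 -339.2 -191. ] origin [656.1 -58.7] in bay [-13.1   0.8] pushface [599.2 -77.8]
side top yaw 0.290 [ 594.   672.8 -313.1 -173.9] origin [657.4 -57.9] in bay [-11.7   1.1] pushface [599.9 -75.1]
side step yaw 0.235 [ 560.8  678.4 -285.1 -139.5] origin [653.2 -61.9] in bay [-16.9  -1.5] pushface [594.8 -75.9]
```

View pics/s3.png

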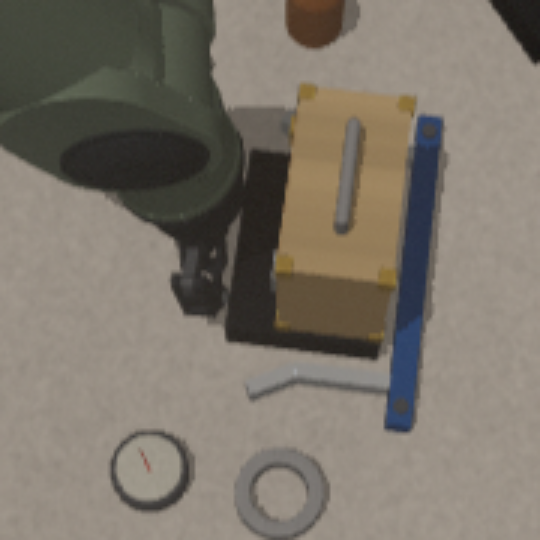

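The scene crop shows the case between the rails and square, about 12 mm short of the blue stop. I'll finish gently and watch the force.

```bash
python3 -m creep '[[[-1,0.003,0,0.0005,0,0,0],[-1,0.003,0,0.0005,0,0,0],[-1,0.002,0,0.0003,0,0,0],[-1,0.0015,0,0.0003,0,0,0]]]'; for i in 1; do :; done; python3 -m creep '[[[-1,0.0015,0,0.0003,0,0,0],[-1,0,0,0,0,0,0]]]'; python3 -m creep '[[[-1,0.0015,0,0.0003,0,0,0],[-1,0,0,0,0,0,0]]]'
```

```text
clock: 7.75
position: [0.6013, -0.0755, 0.0043]
tool_rot: [-3.135, -0.167, 0.289]
force: [-8.5, -3.7, -0.9]
grip_width: 0.0854
finger_force: 4.2
clock: 7.95
position: [0.6028, -0.075, 0.0043]
tool_rot: [-3.135, -0.167, 0.289]
force: [-6.2, -1.5, -2.0]
grip_width: 0.0854
finger_force: 3.2
clock: 8.15
position: [0.6036, -0.0749, 0.0042]
tool_rot: [-3.135, -0.166, 0.289]
force: [-11.7, -3.4, 3.8]
grip_width: 0.0856
finger_force: 6.1
```

```bash
python3 -m creep '[[[-1,0.001,0,0.0002,0,0,0],[-1,0,0,0,0,0,0]]]';  python3 -m creep '[[[-1,0.001,0,0.0002,0,0,0],[-1,0,0,0,0,0,0]]]'; python3 -c "from m import *;cmp()"
```

```text
clock: 8.35
position: [0.6037, -0.0749, 0.0041]
tool_rot: [-3.135, -0.164, 0.289]
force: [-18.5, -4.1, 10.7]
grip_width: 0.0855
finger_force: 9.5
clock: 8.55
position: [0.6038, -0.0749, 0.0039]
tool_rot: [-3.136, -0.162, 0.289]
force: [-25.7, -5.2, 14.1]
grip_width: 0.0856
finger_force: 12.5
scene top yaw 0.285 [ 606.   684.5 -308.6 -170.6] origin [667.4 -54.1] in bay [-1.   1.9] pushface [609.8 -71. ]
scene step yaw 0.315 [ 558.1  657.8 -332.9 -186.5] origin [668.1 -55.4] in bay [-0.7  0.5] pushface [611.1 -74. ]
side top yaw 0.310 [ 600.3  679.1 -325.9 -187.1] origin [668.4 -55.2] in bay [-0.4  0.6] pushface [611.3 -73.5]
side step yaw 0.285 [ 558.8  675.4 -315.  -168. ] origin [661.7 -57.8] in bay [-7.5  0. ] pushface [604.2 -74.6]
```

The case is against the stop: the force rose with no further movement and the measured bay x is about 0. I'll back the hand away.

```bash
python3 -m creep '[[[-1,-0.002,0,-0.0004,0,0,0],[-1,-0.004,0,-0.001,0,0,0],[-1,-0.01,0,-0.0022,0,0,0],[-1,-0.02,0,-0.0045,0,0,0],[-1,-0.02,0,-0.0045,0,0,0],[-1,-0.02,0,-0.0045,0,-2,0],[-1,-0.01,0,-0.01,0,-2,0],[-1,0,0,0,0,0,0]]]'; python3 - <<'E'
from m import *
cmp()
p=grab_frame('scene');cv2.imwrite('pics/s4.png',cv2.cvtColor(cv2.resize(p['image'][170:370,220:420],None,fx=3,fy=3),cv2.COLOR_RGB2BGR))
w=cloud(p)
for t in ('oil_bottle','ring_gauge','dial'): print(t,[np.round(d['position'],0) for d in tip_of(p,t)[:1]])
E
```

```text
clock: 9.45
position: [0.5219, -0.0996, 0.0184]
tool_rot: [-3.136, -0.099, 0.29]
force: [0.5, 0.4, 0.1]
grip_width: 0.0853
finger_force: 0.0
scene top yaw 0.280 [ 607.2  685.6 -305.5 -167.1] origin [667.3 -54. ] in bay [-1.1  2.1] pushface [609.6 -70.6]
scene step yaw 0.315 [ 559.1  658.6 -333.2 -186.8] origin [669.2 -55.4] in bay [0.3 0.2] pushface [612.1 -74. ]
side top yaw 0.275 [ 609.   687.9 -302.9 -164.4] origin [668.3 -54.2] in bay [-0.2  1.6] pushface [610.5 -70.5]
side step yaw 0.315 [ 559.3  663.3 -333.6 -185.5] origin [669.2 -54.9] in bay [0.5 0.6] pushface [612.2 -73.5]
oil_bottle [array([324., 196.])]
ring_gauge [array([313., 357.])]
dial [array([270., 346.])]
```

View pics/s4.png

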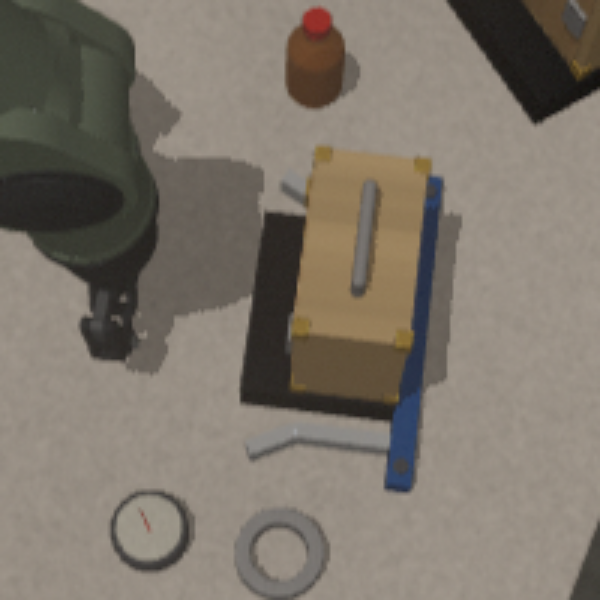

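The crop shows the case square against the blue stop, with its base from (245,215) to (395,415). The hand is clear at (108,340), and the bottle, ring and dial haven't moved.

```bash
python3 -c "
from workcell import *
print(job_done())"
```

```text
the job is handed in; nothing more can be done
None
```

The case stands home against the blue stop: by my camera measurement it is within about 1 mm of the stop, 2 mm of the centre line and 0.03 rad of square. The hand is clear, the bottle, ring and dial are unmoved, and I handed the job in at about 10 s; no verdict was returned.

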